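Assemble a small test-sieve stack on the shaker

TASK

Put the cleaned sieve set together on the shaker, building it up from the bottom one piece at a time: the pan into the shaker's round collar, then the fine sieve (many small holes), then the coarse sieve (few large holes), and the lid on top, each fully nested and level in the piece below. Leave the other things on the bench where they stand, and let go of the finished stack.

Things in the scene. Friction and masses are not known exactly. Their poses are not given: they have to be found in the camera images.
- pan: The catch pan: open round bare-steel cup, 56 mm diameter, 30 mm high overall, plain floor without holes, mouth 50 mm, 20 mm deep; 0.17 kg. Foot: 46 mm diameter, chamfered; it enters the 50 mm mouth of the piece below until the 56 mm shoulder, 6 mm above the underside, rests on that rim. Origin: centre of the foot's underside, z up.
- fine_sieve: The fine sieve: same bare-steel round frame, 56 mm outside diameter, 38 mm high overall, floor (10 mm above the underside) dotted with about fifty dark 4 mm holes; mouth 50 mm, 28 mm deep; about 0.18 kg. Seated in the pan its origin is 24 mm above the pan's origin. Foot as on the pan. Origin: centre of the foot's underside, z up.
- coarse_sieve: The coarse sieve: same bare-steel round frame, 56 mm outside diameter, 50 mm high overall (the tallest of the set), floor with seven dark 12 mm holes; mouth 50 mm, 40 mm deep; about 0.22 kg. Seated in the fine sieve its origin is 32 mm above that sieve's origin. Foot as on the pan. Origin: centre of the foot's underside, z up.
- lid: The lid: bare-steel disc of 56 mm diameter whose top is 12 mm above the underside, with an upright round steel knob, 22 mm diameter and 28 mm tall, in its middle (40 mm overall); about 0.15 kg. Seated in the coarse sieve its origin is 44 mm above that sieve's origin. Foot as on the pan. Origin: centre of the foot's underside, z up.
- shaker: The sieve shaker: fixed white square box, 130 x 130 mm, top at 40 mm, with an upright aluminium collar in the middle, 56 mm outside and 50 mm inside diameter, socket 10 mm deep, rim at 58 mm above the bench. A pan seated in it has its origin 52 mm above the shaker's origin. Origin: centre of the underside, on the collar's axis, at bench height; z up. It stands on the left or on the right of the bench.
- balance: A fixed grey laboratory balance, 130 x 130 mm, box top at 40 mm, with a flat round steel weighing plate (90 mm) at 49 mm; not part of the job. Origin: centre of the underside, z up. It stands on the side opposite the shaker.
- beaker: An empty glass beaker, 54 mm diameter, 68 mm high, to be left alone. Origin: centre of its underside.
- jar: An amber sample jar with a cap, 48 mm diameter, 62 mm high, to be left alone. Origin: centre of its underside.
- stopper: A brick-red rubber stopper, tapered from 48 mm diameter on top to 36 mm below, 36 mm high, to be left alone. Origin: centre of its underside.
- mortar: A small white ceramic bowl, 56 mm diameter, 32 mm high, to be left alone. Origin: centre of its underside.
Mind the look-alikes: they are no part of the job. Leave any blue or green look-alike of the fine_sieve alone.

How it is judged:
On the way, in this order (a step that is already met when the one before it is completed fails the run):
1. the pan is seated in the shaker's collar (horizontal distance between pan and shaker below 0.005 m and z of pan in the frame of shaker between 0.049 and 0.0545 m and angle between pan's own z axis and vertical below 0.07 rad), for 0.2 s.
2. the fine sieve is nested in the pan (all of step 1 and horizontal distance between fine_sieve and pan below 0.005 m and z of fine_sieve in the frame of pan between 0.021 and 0.0265 m and angle between fine_sieve's own z axis and vertical below 0.07 rad), for 0.2 s.
3. the coarse sieve is nested in the fine sieve (all of step 2 and horizontal distance between coarse_sieve and fine_sieve below 0.005 m and z of coarse_sieve in the frame of fine_sieve between 0.029 and 0.0345 m and angle between coarse_sieve's own z axis and vertical below 0.07 rad), for 0.2 s.
4. the lid is nested in the coarse sieve (all of step 3 and horizontal distance between lid and coarse_sieve below 0.005 m and z of lid in the frame of coarse_sieve between 0.041 and 0.0465 m and angle between lid's own z axis and vertical below 0.07 rad), for 0.2 s.
At the end, for the whole second after the job is handed in: Pan in the shaker's collar, fine sieve in the pan, coarse sieve in the fine sieve, lid in the coarse sieve; each within 5 mm of the axis of the one below, seated to within 3 mm too low or 2.5 mm too high, tilted less than 0.07 rad, at rest (below 0.02 m/s) (all of step 4 and linear speed of each of pan, fine_sieve, coarse_sieve, lid below 0.02 m/s); the robot touches nothing.
It fails at once if the beaker is moved more than 25 mm from its place or tipped over (distance of beaker from where it was at the start of the episode above 0.025 m or angle between beaker's own z axis and vertical above 0.6 rad).
It fails at once if the jar is moved more than 25 mm from its place or tipped over (distance of jar from where it was at the start of the episode above 0.025 m or angle between jar's own z axis and vertical above 0.6 rad).
It fails at once if the stopper is moved more than 25 mm from its place or tipped over (distance of stopper from where it was at the start of the episode above 0.025 m or angle between stopper's own z axis and vertical above 0.6 rad).
It fails at once if the mortar is moved more than 25 mm from its place or tipped over (distance of mortar from where it was at the start of the episode above 0.025 m or angle between mortar's own z axis and vertical above 0.6 rad).
It also fails if it takes over 120 s, if anything falls off the work surface, if the arm or the gripper's body presses on something with over 40 N, if the wrist force passes 120 N, or if a joint passes its speed limit or range.

ROBOT

A 6-joint arm with a two-finger parallel gripper is mounted at the origin on the work surface. World frame = base frame: x ahead of the robot, y to its left, z up, the work surface at z = 0. Lengths are in m, angles in rad, forces in N, time in s.
With the tool pointing down it reaches from about 0.35 to 0.725 m from the base axis. Payload 6 kg.
Tool frame: the origin (TCP) lies on the centre line of the jaws, within the pads' length; the fingertips stand 14 mm ahead of it and the grasp point (between the pads) lies 5 mm behind it; z points along the fingers, x is the direction in which the jaws open and shut, and the axes are right-handed (so a half turn about z gives the same grasp; the last joint's range is limited). The gripper opens to 85 mm and grips with 20 to 120 N. Pads are 22 mm wide; open, the fingers measure 114 mm over their backs; the gripper's body (76 mm by 85 mm) begins 54 mm behind the grasp point. The pads swing forward as they close: fully open they stand 13 mm farther back than shut.
Start: joints at [-0.984, 0.04, 0.085, 0, -1.615, -0.334], TCP at [0.15, -0.581, 0.245] pointing down, gripper open.
Joint ranges: [-2.56, 2.56], [-1.29, 2.01], [-1.08, 1.49], [-3.29, 1.98], [-2.81, -0.18], [-2.99, 2.99]. Speed limits (rad/s): [2.57, 2.57, 3.01, 3.14, 3.14, 3.14].

INTERFACE

Orientations are given as a unit quaternion [x, y, z, w].
In Python, from cell import sensors, get_image, workorder gives the robot as it stands.
- The arm moves only by the tool step_arm, never from a script. Its argument "plan" is a list of rows, each a list of 7 numbers: the opening, from 0 (shut) to 1 (fully open), then the shift along the tool's x, y, z in cm, then the turn, a rotation vector about the tool's x, y, z in degrees. A call has 1 to 20 rows; each row shifts and turns the pose as measured when the row begins, along the tool's axes as they then stand; what a row does not reach is not made up. A row lasts 1/8 s, in which the tool goes at most 62.5 mm and 10.7 degrees, less where a joint would pass 70% of its speed; a pose out of reach is approached as far as the arm can. A call is refused whole if a number of a shift passes 6.25 or a number of a turn 10.7, either way. A call with a gripper value outside its range is refused whole. The fingers move at their own pace and stop on an object; "grip_force" is the grip in N (left out, the last holds). Time passes only in rows, so rows that do not move let the fingers close. It gives the time, the measured TCP pose, the force and the opening at its end, in the units of the state.
- sensors.state(): the state, without advancing time (a new reading comes with each control period).
- get_image(name): name is "side" or "top" or "wrist"; returns a dict with "color" (400x640x3 uint8, red, green, blue), "depth" (400x640 float32, m along the optical axis (not along the pixel's ray), 0 where there is no reading), "mtx" (3x3 intrinsics, pixels), "dist_coeffs" ([k1, k2, p1, p2, k3] as OpenCV has them; the pictures are not rectified), "rvec" (rotation vector, rad) and "tvec" (3), from world to camera coordinates, as OpenCV has them. Camera axes: x right, y down, z forward; pixel columns grow to the right and rows downward; lengths in m; the calibration is good to about 2 mm. A picture is of the moment at which its call begins.
- workorder.finish_job(): hands the job in, once; it reports no verdict.
The state is a dict: "time": time; "joint_positions": joint angles; "qd": joint speeds; "effort": joint torques, N m; "tool_pos": TCP position; "orientation": TCP orientation; "wrist_force": force on the tool from outside, world axes, zero at the start; "torque": the same for the moment, N m; "finger_gap": finger opening in m.
Only numpy, scipy, OpenCV 4.12 (cv2) and the standard library are available. Lean on these libraries where they do the work, as an engineer would, in place of code of your own. Each camera call takes 0.05 s, during which the arm holds its last target. There are 200 camera calls.

## Working session

There is one attempt and no reset: what is moved stays moved. The work goes in short steps, Python scripts to look and compute and a tool call to move; the robot and the scene stay as the last step left them, time stands still between calls to the robot, and variables do not carry over. Pictures are saved under pics/ and viewed, about 12 in all and at most 16, crops included, and the job is handed in when it is done.

Besides the shell and the picture viewer there is one more tool, called after "Emit:" as a command line: name --pt "numbers of a row" for each row, then --argument value for the rest. step_arm: Moves the arm, as the interface text tells. Its arguments: {"type":"object","properties":{"plan":{"type":"array"},"grip_force":{"type":"number"}},"required":["plan"]}

```bash
mkdir -p pics; ls
cat > h.py <<'E'
import numpy as np, cv2
from cell import sensors, get_image, workorder
def save(im,fn,crop=None,scale=1):
    c=im["color"][:,:,::-1]
    if crop: x0,y0,x1,y1=crop; c=c[y0:y1,x0:x1]
    cv2.imwrite(fn,cv2.resize(c,None,fx=scale,fy=scale,interpolation=cv2.INTER_CUBIC))
def ray(im,u,v):
    R=cv2.Rodrigues(np.array(im["rvec"],float))[0]; t=np.array(im["tvec"],float).ravel()
    p=cv2.undistortPoints(np.array([[[u,v]]],float),np.array(im["mtx"],float),np.array(im["dist_coeffs"],float))[0,0]
    return -R.T@t, R.T@np.array([p[0],p[1],1.]),
def at_z(im,u,v,z):
    c,d=ray(im,u,v); return c+d*(z-c[2])/d[2]
def at_depth(im,u,v):
    c,d=ray(im,u,v); return c+d*float(im["depth"][int(round(v)),int(round(u))])
def cloud(im):
    h,w=im["depth"].shape
    u,v=np.meshgrid(np.arange(w),np.arange(h)); pts=np.stack([u,v],-1).reshape(-1,1,2).astype(float)
    p=cv2.undistortPoints(pts,np.array(im["mtx"],float),np.array(im["dist_coeffs"],float))[:,0]
    R=cv2.Rodrigues(np.array(im["rvec"],float))[0]; t=np.array(im["tvec"],float).ravel()
    d=im["depth"].reshape(-1,1); P=(np.c_[p,np.ones(len(p))]*d-t)@R
    P[d[:,0]==0]=np.nan
    return P.reshape(h,w,3)
E
python3 - <<'E'
from h import *
print(sensors.state())
for n in ["top","side"]:
    im=get_image(n); save(im,f"pics/{n}0.png"); np.savez(f"/tmp/{n}0",**im)
    c,d=ray(im,320,200); print(n,c,d,im["mtx"][0])
E
```

```text
pics
{'time': 0.0, 'joint_positions': array([-9.84281510e-01,  4.07939993e-02,  8.38188211e-02, -4.54882820e-04,
       -1.61550221e+00, -3.33669460e-01]), 'qd': array([-8.30268159e-04, -1.17242046e-03, -9.85589650e-05,  3.02294583e-04,
        1.79964335e-03, -9.57280142e-05]), 'effort': array([-5.13589821e-04, -3.68211937e+01,  3.47413087e+01,  6.93218619e+00,
       -5.42600887e-03,  1.62372874e-05]), 'tool_pos': array([ 0.15008134, -0.58061418,  0.24429507]), 'orientation': array([ 6.12299054e-01,  7.90625771e-01,  4.83938279e-04, -7.23827947e-04]), 'wrist_force': array([ 0.1711226 , -0.01765218, -0.1639049 ]), 'torque': array([-0.02469365, -0.01291697,  0.06320858]), 'finger_gap': 0.0851828874753247}
top [ 0.45256834 -0.01626429  1.19807104] [ 0.07910966  0.02326791 -0.99659884] [496.90160256   0.         321.31745385]
side [ 0.39958238 -0.85652678  0.52202828] [ 0.17143299  0.85502339 -0.48948148] [462.26221709   0.         319.48560608]
```

View pics/top0.png

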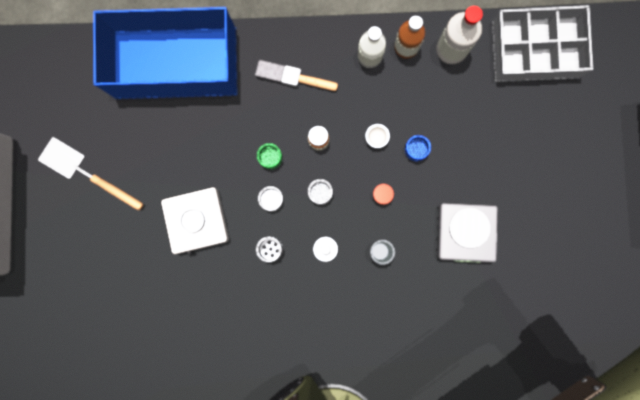

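View pics/side0.png

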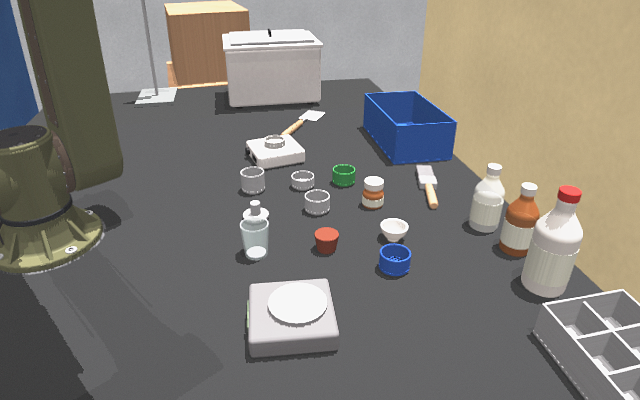

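Top: shaker left (193,221), coarse sieve (268,250), pan likely (270,198), fine likely (320,192), lid (325,250); green and blue look-alikes at (268,155), (418,148). Beaker (382,252), stopper (383,195), mortar (377,136), jar (318,138). The side view confirms pan is the shorter cup (303,181), fine (317,202).

Run:
```python
from h import *
im=dict(np.load("/tmp/top0.npz")); P=cloud(im)
for n,u,v in [("shaker",193,221),("coarse",268,250),("pan?",270,198),("fine?",320,192),("lid",325,250),("beaker",382,252),("jar",318,138),("stopper",383,195),("green",268,155)]:
    Q=P[v-22:v+23,u-22:u+23].reshape(-1,3); Q=Q[np.isfinite(Q[:,2])]
    zm=np.percentile(Q[Q[:,2]>0.01,2],97) if n!="lid" else 0.012
    S=Q[(Q[:,2]>zm-0.007)&(Q[:,2]<zm+.02)].astype(np.float32)
    (cx,cy),r=cv2.minEnclosingCircle(S[:,:2].copy())
    print(n,"ztop %.3f"%zm,"centre %.4f %.4f r %.4f"%(cx,cy,r),"med",np.median(S,0).round(4),"reach %.3f"%np.hypot(cx,cy),"n",len(S))
save(im,"pics/top_crop.png",(160,120,420,280),3)
```

```text
shaker ztop 0.057 centre 0.5072 0.3089 r 0.0293 med [0.5064 0.3084 0.0549] reach 0.594 n 183
coarse ztop 0.052 centre 0.4350 0.1325 r 0.0280 med [0.4371 0.1351 0.0489] reach 0.455 n 101
pan? ztop 0.032 centre 0.5539 0.1286 r 0.0277 med [0.5542 0.1336 0.0295] reach 0.569 n 91
fine? ztop 0.040 centre 0.5662 0.0104 r 0.0276 med [0.5684 0.0103 0.0374] reach 0.566 n 84
lid ztop 0.012 centre 0.4298 -0.0015 r 0.0694 med [0.4314 0.0012 0.0115] reach 0.430 n 385
beaker ztop 0.071 centre 0.4218 -0.1273 r 0.0268 med [ 0.4205 -0.1279  0.0677] reach 0.441 n 102
jar ztop 0.065 centre 0.6938 0.0103 r 0.0218 med [0.6938 0.0107 0.0616] reach 0.694 n 248
stopper ztop 0.040 centre 0.5559 -0.1376 r 0.0233 med [ 0.5566 -0.1376  0.0359] reach 0.573 n 297
green ztop 0.040 centre 0.6552 0.1286 r 0.0281 med [0.6561 0.1274 0.0374] reach 0.668 n 94
```

View pics/top_crop.png

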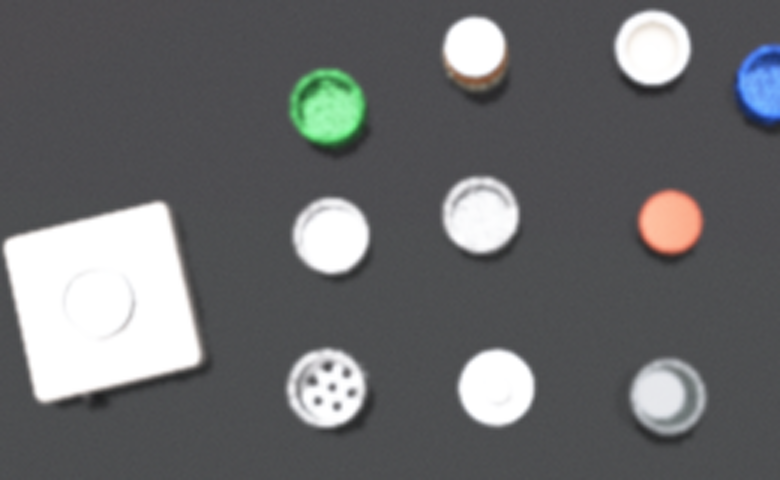

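Emit:
step_arm --pt "0.85 0 0 0 0 0 7.2" --pt "0.85 0 0 0 0 0 7.3" --pt "0.85 5 2.8 0 0 0 0" --pt "0.85 5 2.8 0 0 0 0" --pt "0.85 5 2.8 0 0 0 0" --pt "0.85 5 2.8 0 0 0 0" --pt "0.85 5 2.8 0 0 0 0" --pt "0.85 5 2.8 0 0 0 0" --pt "0.85 5 2.8 0 0 0 0" --pt "0.85 5 2.8 0 0 0 0" --pt "0.85 5 2.8 0 0 0 0" --pt "0.85 5 2.8 0 0 0 0" --pt "0.85 5 2.8 0 0 0 0" --pt "0.85 5 2.8 0 0 0 0" --pt "0.85 5 2.8 0 0 0 0" --pt "0.85 5 2.8 0 0 0 0" --pt "0.85 0 0 0 0 0 0" --grip_force 40

```text
time: 2.22
tool_pos: [0.5573, 0.1401, 0.2389]
orientation: [0.711, 0.703, 0.001, -0.007]
wrist_force: [-0.7, -1.1, -1.2]
finger_gap: 0.0725
```

```bash
cat >> h.py <<'E'
from scipy.spatial.transform import Rotation as Rt
G=Rt.from_quat([2**-.5,2**-.5,0,0])
def delta(target=None):
    "shift cm in tool axes and turn deg to get to target with G orientation"
    s=sensors.state(); R=Rt.from_quat(s["orientation"])
    print("t %.2f pos"%s["time"],np.round(s["tool_pos"],4),"F",np.round(s["wrist_force"],1),"gap %.4f"%s["finger_gap"])
    print("turn deg",np.round((R.inv()*G).as_rotvec(degrees=True),2))
    if target is not None: print("shift cm",np.round(R.inv().apply(np.array(target)-s["tool_pos"])*100,2))
E
python3 - <<'E'
from h import *
delta([.554,.1286,.24])
im=get_image("wrist"); save(im,"pics/w1.png"); np.savez("/tmp/w1",**im)
c,d=ray(im,320,200); print(c,d,im["mtx"][0])
P=cloud(im); s=sensors.state()["tool_pos"]
Q=P.reshape(-1,3); Q=Q[np.isfinite(Q[:,2])]
Q=Q[np.hypot(Q[:,0]-.554,Q[:,1]-.1286)<.045]; print(len(Q),np.percentile(Q[:,2],[1,20,50,80,99]))
S=Q[(Q[:,2]>.025)&(Q[:,2]<.036)].astype(np.float32); print(cv2.minEnclosingCircle(S[:,:2].copy()),len(S))
E
```

```text
t 2.23 pos [0.5573 0.1401 0.2389] F [-0.7 -1.1 -1.2] gap 0.0725
turn deg [-0.47 -0.58 -0.59]
shift cm [-1.15 -0.32 -0.12]
[0.47358136 0.1396952  0.36817571] [ 0.32648876  0.00306505 -0.94522734] [301.4375098    0.         321.01735836]
21499 [-0.00103562  0.24198174  0.30017493  0.31005347  0.31837381]
((0.554155170917511, 0.13008998334407806), 0.028137331828475) 433
```

View pics/w1.png

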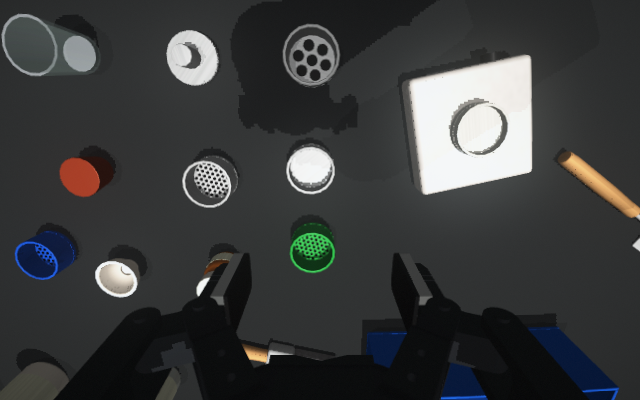

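Wrist view (w1): pan (310,168), fine sieve with many holes (211,180), coarse (311,55), lid (192,57), collar (479,127), all in one picture. Measure every rim from this frame.

```bash
cat >> h.py <<'E'
def rim(P,x,y,zt,r,tol=.005,w=.005):
    "circle centre of points at height zt near radius r about x,y (fixed radius LSQ)"
    from scipy.optimize import least_squares
    Q=P.reshape(-1,3); Q=Q[np.isfinite(Q[:,2])]; Q=Q[abs(Q[:,2]-zt)<tol]
    for k in range(4):
        S=Q[abs(np.hypot(Q[:,0]-x,Q[:,1]-y)-r)<(2.5*w if k==0 else w)]
        f=least_squares(lambda p:np.hypot(S[:,0]-p[0],S[:,1]-p[1])-r,[x,y],loss="soft_l1",f_scale=.001); x,y=f.x
    a=np.arctan2(S[:,1]-y,S[:,0]-x)
    return np.round([x,y],4),len(S),"rms %.4f zmed %.4f arc %d"%(np.sqrt(np.mean(f.fun**2)),np.median(S[:,2]),len(set((a*18/np.pi/1).astype(int))))
E
python3 - <<'E'
from h import *
im=dict(np.load("/tmp/w1.npz")); P=cloud(im); T=cloud(dict(np.load("/tmp/top0.npz")))
for n,x,y,z in [("collar",.507,.309,.058),("pan",.554,.1295,.03),("fine",.5662,.0104,.038),("coarse",.435,.1325,.05)]:
    print(n,"wrist",rim(P,x,y,z,.0265),"top",rim(T,x,y,z,.0265))
for n,A in (("wrist",P),("top",T)):
    Q=A.reshape(-1,3);Q=Q[np.isfinite(Q[:,2])&(np.hypot(Q[:,0]-.43,Q[:,1])<.04)]
    K=Q[(Q[:,2]>.035)&(Q[:,2]<.045)].astype(np.float32); D=Q[(Q[:,2]>.006)&(Q[:,2]<.018)].astype(np.float32)
    print(n,"knob",len(K),cv2.minEnclosingCircle(K[:,:2].copy()) if len(K) else 0,"disc",cv2.minEnclosingCircle(D[:,:2].copy()))
E
```

```text
collar wrist (array([0.5075, 0.3082]), 693, 'rms 0.0010 zmed 0.0575 arc 35') top (array([0.507 , 0.3084]), 110, 'rms 0.0013 zmed 0.0570 arc 35')
pan wrist (array([0.5536, 0.1304]), 433, 'rms 0.0010 zmed 0.0295 arc 35') top (array([0.5537, 0.1286]), 92, 'rms 0.0010 zmed 0.0294 arc 35')
fine wrist (array([0.5665, 0.012 ]), 484, 'rms 0.0010 zmed 0.0375 arc 35') top (array([0.566 , 0.0104]), 84, 'rms 0.0009 zmed 0.0373 arc 35')
coarse wrist (array([0.4354, 0.1335]), 621, 'rms 0.0011 zmed 0.0496 arc 35') top (array([0.4347, 0.1322]), 101, 'rms 0.0011 zmed 0.0489 arc 35')
wrist knob 399 ((0.4309889078140259, 0.003179134102538228), 0.010938059538602829) disc ((0.43094727396965027, 0.003519427962601185), 0.02875768393278122)
top knob 66 ((0.43013566732406616, 0.0024024525191634893), 0.010478656738996506) disc ((0.42923104763031006, -0.003864634083583951), 0.033856429159641266)
```

Run:
```python
from h import *
im=dict(np.load("/tmp/w1.npz")); P=cloud(im); s=sensors.state()["tool_pos"]
for u0,u1 in((205,262),(380,440)):
    Q=P[245:345,u0:u1].reshape(-1,3); Q=Q[np.isfinite(Q[:,2])&(Q[:,2]>.15)]-s
    print(len(Q),np.percentile(Q,[1,5,50,95,99],axis=0).round(4))
```

```text
3320 [[-0.0175 -0.0478 -0.0048]
 [-0.017  -0.0458 -0.0001]
 [-0.0109 -0.0352  0.0249]
 [ 0.0064 -0.0266  0.059 ]
 [ 0.01   -0.0238  0.0606]]
3446 [[-0.0169  0.0259 -0.0038]
 [-0.0164  0.0288  0.001 ]
 [-0.0101  0.0379  0.0263]
 [ 0.0069  0.0488  0.0598]
 [ 0.0104  0.0508  0.0611]]
```

Emit:
step_arm --pt "0.85 -0.5 -0.2 3 -0.5 -0.6 -0.6" --pt "0.85 -0.55 -0.17 5 0 0 0" --pt "0.85 0 0 5 0 0 0" --pt "0.85 0 0 0 0 0 0"

```text
time: 2.78
tool_pos: [0.5526, 0.125, 0.1089]
orientation: [0.708, 0.706, 0.002, 0.002]
wrist_force: [-0.2, -1.0, 1.1]
finger_gap: 0.0728
```

```bash
python3 -c "
from h import *
delta([.5536,.1297,.018])"
```

```text
t 2.77 pos [0.5526 0.125  0.1089] F [-0.2 -1.   1.1] gap 0.0728
turn deg [ 0.29 -0.04 -0.17]
shift cm [0.47 0.06 9.09]
```

Emit:
step_arm --pt "0.85 0.47 0.1 4 0.3 0 -0.2" --pt "0.85 0 0 3 0 0 0" --pt "0.85 0 0 0 0 0 0"

```text
time: 3.15
tool_pos: [0.558, 0.1293, 0.0474]
orientation: [0.707, 0.707, 0.005, 0.003]
wrist_force: [0.7, -0.1, 0.6]
finger_gap: 0.0727
```

```bash
python3 -c "
from h import *
delta([.5536,.1297,.018])"
```

```text
t 3.15 pos [0.558  0.1293 0.0474] F [ 0.7 -0.1  0.6] gap 0.0727
turn deg [ 0.66 -0.21 -0.01]
shift cm [ 0.03 -0.47  2.94]
```

Emit:
step_arm --pt "0.85 0 -0.47 0.8 0.6 -0.2 0" --pt "0.85 0 0 0.5 0 0 0" --pt "0.85 0 0 0 0 0 0"

```text
time: 3.52
tool_pos: [0.5561, 0.1301, 0.0404]
orientation: [0.707, 0.707, 0.004, 0.002]
wrist_force: [-0.2, -0.6, 0.2]
finger_gap: 0.0728
```

```bash
python3 -c "
from h import *
delta([.5536,.1297,.018])"
```

```text
t 3.52 pos [0.5561 0.1301 0.0404] F [-0.2 -0.6  0.2] gap 0.0728
turn deg [ 0.49 -0.17 -0.01]
shift cm [-0.05 -0.27  2.24]
```

Emit:
step_arm --pt "0.85 0 -0.25 1 0.5 -0.2 0" --pt "0.85 0 -0.1 1 0.3 0 0" --pt "0.85 0 0 0.4 0 0 0" --pt "0.85 0 0 0 0 0 0"

```text
time: 4.03
tool_pos: [0.5524, 0.1302, 0.0149]
orientation: [0.707, 0.707, -0.003, -0.002]
wrist_force: [0.5, 0.1, 0.5]
finger_gap: 0.0727
```

```bash
python3 -c "
from h import *
delta([.5536,.1297,.018])"
```

```text
t 4.03 pos [0.5524 0.1302 0.0149] F [0.5 0.1 0.5] gap 0.0727
turn deg [-0.37  0.05 -0.  ]
shift cm [-0.05  0.11 -0.31]
```

Emit:
step_arm --pt "0.85 0 0.1 -0.3 -0.3 0 0" --pt "0.85 0 0 0 0 0 0" --pt "0 0 0 0 0 0 0" --pt "0 0 0 0 0 0 0" --pt "0 0 0 0 0 0 0" --pt "0 0 0 0 0 0 0" --pt "0 0 0 0 0 0 0"

```text
time: 4.9
tool_pos: [0.5541, 0.1303, 0.0191]
orientation: [0.707, 0.707, 0.0, 0.0]
wrist_force: [-0.4, 0.1, 0.7]
finger_gap: 0.0542
```

```bash
python3 -c "
from h import *
delta([.5536,.1297,.14])"
```

```text
t 4.90 pos [0.5541 0.1303 0.0191] F [-0.4  0.1  0.7] gap 0.0542
turn deg [0.04 0.03 0.01]
shift cm [ -0.07  -0.04 -12.09]
```

Emit:
step_arm --pt "0 0 0 -3 0 0 0" --pt "0 0 0 -4 0 0 0" --pt "0 2 -0.5 -3 0 0 0" --pt "0 4 -1.2 0 0 0 0" --pt "0 4 -1 0 0 0 0" --pt "0 4 -1 0 0 0 0" --pt "0 2 -0.5 0 0 0 0" --pt "0 0 0 0 0 0 0"

```text
time: 5.9
tool_pos: [0.5085, 0.2938, 0.1175]
orientation: [0.708, 0.706, -0.003, -0.002]
wrist_force: [0.9, -0.1, -1.5]
finger_gap: 0.0541
```

```bash
python3 -c "
from h import *
delta([.508,.3082,.0711])"
```

```text
t 5.90 pos [0.5085 0.2938 0.1175] F [ 0.9 -0.1 -1.5] gap 0.0541
turn deg [-0.43  0.13 -0.15]
shift cm [ 1.45 -0.02  4.64]
```

Emit:
step_arm --pt "0 1.4 0 1 -0.4 0.1 -0.1" --pt "0 0.1 0 1 0 0 0" --pt "0 0 0 0 0 0 0" --pt "0 0 0 0 0 0 0"

```text
time: 6.4
tool_pos: [0.5089, 0.3072, 0.0948]
orientation: [0.708, 0.706, -0.001, 0.0]
wrist_force: [0.4, -0.1, -1.8]
finger_gap: 0.0537
```

Run:
```python
from h import *
delta([.508,.3082,.0711])
im=get_image("wrist"); save(im,"pics/w2.png",(160,60,480,300),2); P=cloud(im)
p=sensors.state()["tool_pos"]
print("held pan",rim(P,p[0],p[1],p[2]+.011,.0265))
print("collar",rim(P,.5075,.3082,.058,.0265))
```

```text
t 6.40 pos [0.5089 0.3072 0.0948] F [ 0.4 -0.1 -1.8] gap 0.0537
turn deg [-0.09  0.13 -0.2 ]
shift cm [ 0.11 -0.09  2.37]
held pan (array([0.5082, 0.3073]), 3466, 'rms 0.0013 zmed 0.1052 arc 35')
collar (array([0.5067, 0.3092]), 760, 'rms 0.0010 zmed 0.0576 arc 18')
```

View pics/w2.png

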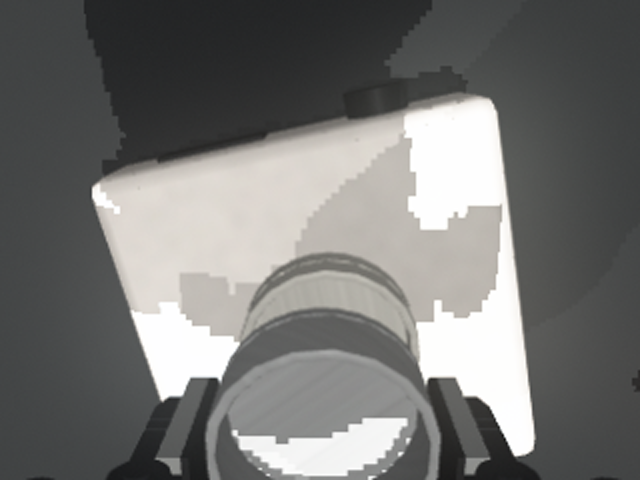

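Pan level in the jaws, above the collar (crop: collar at ~(330,290), pan rim at ~(320,430)); about 1 mm to correct.

Emit:
step_arm --pt "0 0.12 -0.1 0.4 0 0.1 -0.2" --pt "0 0.05 -0.05 0.6 0 0 0" --pt "0 0 0 0.3 0 0 0" --pt "0 0 0 0 0 0 0"

```text
time: 6.95
tool_pos: [0.5075, 0.3087, 0.0813]
orientation: [0.707, 0.707, -0.0, -0.001]
wrist_force: [0.0, -0.2, -1.0]
finger_gap: 0.0538
```

```bash
python3 -c "
from h import *
delta([.508,.3085,.0711])"
```

```text
t 6.95 pos [0.5075 0.3087 0.0813] F [ 0.  -0.2 -1. ] gap 0.0538
turn deg [-0.07 -0.02 -0.02]
shift cm [-0.02  0.05  1.02]
```

Emit:
step_arm --pt "0 0 0.03 0.5 0 0 0" --pt "0 0 0 0.5 0 0 0" --pt "0 0 0 0.3 0 0 0" --pt "0 0 0 0.1 0 0 0"

```text
time: 7.45
tool_pos: [0.5084, 0.3091, 0.0711]
orientation: [0.707, 0.707, 0.001, 0.0]
wrist_force: [-0.4, -2.0, 0.1]
finger_gap: 0.0538
```

```bash
python3 -c "
from h import *
delta([.508,.3085,.0711])"
```

```text
t 7.45 pos [0.5084 0.3091 0.0711] F [-0.4 -2.   0.1] gap 0.0538
turn deg [ 0.09 -0.05  0.05]
shift cm [-0.06 -0.04  0.  ]
```

Emit:
step_arm --pt "0 0 0 0.15 0 0 0" --pt "0.85 0 0 0 0 0 0" --pt "0.85 0 0 0 0 0 0" --pt "0.85 0 0 0 0 0 0" --pt "0.85 0 0 0 0 0 0" --pt "0.85 0 0 -3 0 0 0" --pt "0.85 0 0 -4 0 0 0" --pt "0.85 0 0 -4 0 0 0" --pt "0.85 0 0 0 0 0 0"

```text
time: 8.57
tool_pos: [0.5083, 0.3086, 0.1823]
orientation: [0.707, 0.707, 0.0, 0.001]
wrist_force: [0.1, -0.3, -0.0]
finger_gap: 0.0728
```

Run:
```python
from h import *
delta([.5663,.0115,.2])
im=get_image("wrist"); P=cloud(im)
print("pan",rim(P,.508,.3085,.082,.0265))
Q=P.reshape(-1,3);Q=Q[np.isfinite(Q[:,2])&(np.hypot(Q[:,0]-.508,Q[:,1]-.3085)<.03)&(Q[:,2]>.075)&(Q[:,2]<.1)]
A=np.c_[Q[:,:2]-[.508,.3085],np.ones(len(Q))]; print("plane",np.linalg.lstsq(A,Q[:,2],rcond=None)[0])
```

```text
t 8.57 pos [0.5083 0.3086 0.1823] F [ 0.1 -0.3 -0. ] gap 0.0728
turn deg [0.09 0.04 0.05]
shift cm [-29.72   5.78  -1.74]
pan (array([0.5081, 0.3098]), 906, 'rms 0.0010 zmed 0.0815 arc 35')
plane [-0.01114805  0.00023172  0.08059629]
```

Pan seated: rim z 0.0815 (expected 0.082), level. Next the fine sieve.

Emit:
step_arm --pt "0.85 -4 0.8 0 0 0 0" --pt "0.85 -5 1 0 0 0 0" --pt "0.85 -5 1 0 0 0 0" --pt "0.85 -5 1 0 0 0 0" --pt "0.85 -5 1 0 0 0 0" --pt "0.85 -4 0.8 0 0 0 0" --pt "0.85 -1 0 2 0 0 0" --pt "0.85 0 0 3 0 0 0" --pt "0.85 0 0 0 0 0 0"

```text
time: 9.75
tool_pos: [0.5594, 0.0091, 0.1152]
orientation: [0.706, 0.708, -0.009, -0.004]
wrist_force: [-1.5, 0.5, 1.1]
finger_gap: 0.0726
```

Run:
```python
from h import *
im=get_image("wrist"); P=cloud(im)
print("fine",rim(P,.5663,.0115,.038,.0265))
delta([.5665,.012,.026])
```

```text
fine (array([0.5657, 0.0113]), 1084, 'rms 0.0011 zmed 0.0375 arc 35')
t 9.80 pos [0.5604 0.0093 0.1173] F [-0.1  0.1  0.9] gap 0.0728
turn deg [-0.93  0.42  0.14]
shift cm [0.34 0.76 9.11]
```

Emit:
step_arm --pt "0.85 0.2 0.55 2.5 -0.9 0.4 0.1" --pt "0.85 0.1 0.1 2.5 -0.2 0 0" --pt "0.85 0 0 1 0 0 0" --pt "0.85 0 0 0 0 0 0"

```text
time: 10.3
tool_pos: [0.5691, 0.0148, 0.0604]
orientation: [0.705, 0.709, 0.004, 0.003]
wrist_force: [0.7, -0.1, -0.3]
finger_gap: 0.0725
```

Run:
```python
from h import *
delta([.566,.0115,.026])
```

```text
t 10.30 pos [0.5691 0.0148 0.0604] F [ 0.7 -0.1 -0.3] gap 0.0725
turn deg [ 0.57 -0.01  0.27]
shift cm [-0.33 -0.35  3.44]
```

Emit:
step_arm --pt "0.85 -0.3 -0.3 0.8 0.5 0 0.3" --pt "0.85 -0.05 -0.05 1 0.1 0 0" --pt "0.85 0 0 0.7 0 0 0" --pt "0.85 0 0 0 0 0 0"

```text
time: 10.8
tool_pos: [0.5667, 0.0114, 0.0363]
orientation: [0.707, 0.707, 0.001, 0.0]
wrist_force: [0.5, 0.6, -0.4]
finger_gap: 0.0724
```

Run:
```python
from h import *
delta([.566,.0115,.026])
```

```text
t 10.80 pos [0.5667 0.0114 0.0363] F [ 0.5  0.6 -0.4] gap 0.0724
turn deg [ 0.12 -0.05 -0.04]
shift cm [ 0.01 -0.07  1.03]
```

Emit:
step_arm --pt "0.85 0 -0.05 0.6 0.1 0 0" --pt "0.85 0 0 0.4 0 0 0" --pt "0.85 0 0 0 0 0 0" --pt "0 0 0 0 0 0 0" --pt "0 0 0 0 0 0 0" --pt "0 0 0 0 0 0 0" --pt "0 0 0 0 0 0 0" --pt "0 0 0 0 0 0 0"

```text
time: 11.8
tool_pos: [0.5668, 0.0114, 0.0265]
orientation: [0.707, 0.707, 0.001, 0.0]
wrist_force: [0.4, 0.6, 0.3]
finger_gap: 0.0549
```

Run:
```python
from h import *
delta([.508,.309,.17])
```

```text
t 11.80 pos [0.5668 0.0114 0.0265] F [0.4 0.6 0.3] gap 0.0549
turn deg [ 0.1  -0.05 -0.02]
shift cm [ 29.77  -5.87 -14.34]
```

Emit:
step_arm --pt "0 0 0 -3 0 0 0" --pt "0 0 0 -4 0 0 0" --pt "0 2 -0.4 -4 0 0 0" --pt "0 4.5 -0.9 -2 0 0 0" --pt "0 4.5 -0.9 0 0 0 0" --pt "0 4.5 -0.9 0 0 0 0" --pt "0 4.5 -0.9 0 0 0 0" --pt "0 4.5 -0.9 0 0 0 0" --pt "0 3 -0.6 0 0 0 0" --pt "0 1 -0.2 0 0 0 0" --pt "0 0 0 0 0 0 0"

```text
time: 13.18
tool_pos: [0.5047, 0.3044, 0.1547]
orientation: [0.708, 0.706, -0.003, -0.004]
wrist_force: [0.6, 0.3, -1.3]
finger_gap: 0.0547
```

Run:
```python
from h import *
delta([.508,.309,.1025])
```

```text
t 13.18 pos [0.5047 0.3044 0.1547] F [ 0.6  0.3 -1.3] gap 0.0547
turn deg [-0.56 -0.01 -0.18]
shift cm [0.46 0.38 5.22]
```

Emit:
step_arm --pt "0 0.4 0.2 1.2 -0.5 0 -0.2" --pt "0 0.1 0.1 1.2 -0.1 0 0" --pt "0 0 0 0.3 0 0 0" --pt "0 0 0 0 0 0 0"

```text
time: 13.68
tool_pos: [0.5083, 0.3066, 0.1247]
orientation: [0.708, 0.706, -0.0, 0.0]
wrist_force: [-0.3, -0.0, -1.0]
finger_gap: 0.0548
```

Run:
```python
from h import *
delta([.508,.309,.1025])
im=get_image("wrist"); P=cloud(im)
p=sensors.state()["tool_pos"]
print("held",rim(P,p[0],p[1],p[2]+.0115,.0265))
print("pan",rim(P,.508,.309,.082,.0265))
```

```text
t 13.68 pos [0.5083 0.3066 0.1247] F [-0.3 -0.  -1. ] gap 0.0548
turn deg [-0.    0.07 -0.15]
shift cm [ 0.24 -0.03  2.22]
held (array([0.5075, 0.3067]), 3499, 'rms 0.0013 zmed 0.1358 arc 35')
pan (array([0.5085, 0.3093]), 644, 'rms 0.0009 zmed 0.0815 arc 18')
```

Emit:
step_arm --pt "0 0.25 0.07 0.5 0 0.1 -0.2" --pt "0 0.05 0.03 0.5 0 0 0" --pt "0 0 0 0.3 0 0 0" --pt "0 0 0 0 0 0 0"

```text
time: 14.22
tool_pos: [0.5096, 0.31, 0.1116]
orientation: [0.707, 0.707, 0.001, -0.0]
wrist_force: [-0.1, 0.2, -2.0]
finger_gap: 0.0548
```

Run:
```python
from h import *
delta([.509,.3093,.1025])
```

```text
t 14.22 pos [0.5096 0.31   0.1116] F [-0.1  0.2 -2. ] gap 0.0548
turn deg [ 0.05 -0.1   0.06]
shift cm [-0.08 -0.06  0.91]
```

Emit:
step_arm --pt "0 -0.08 -0.06 0.4 0 0 0" --pt "0 0 0 0.4 0 0 0" --pt "0 0 0 0.3 0 0 0" --pt "0 0 0 0.15 0 0 0" --pt "0 0 0 0 0 0 0"

```text
time: 14.85
tool_pos: [0.5096, 0.3095, 0.1026]
orientation: [0.706, 0.708, 0.002, 0.0]
wrist_force: [0.3, 0.3, -2.4]
finger_gap: 0.0544
```

Run:
```python
from h import *
delta([.509,.3093,.1025])
```

```text
t 14.85 pos [0.5096 0.3095 0.1026] F [ 0.3  0.3 -2.4] gap 0.0544
turn deg [ 0.24 -0.16  0.11]
shift cm [-0.02 -0.06  0.01]
```

Emit:
step_arm --pt "0 0 0 0.1 0 0 0" --pt "0.85 0 0 0 0 0 0" --pt "0.85 0 0 0 0 0 0" --pt "0.85 0 0 0 0 0 0" --pt "0.85 0 0 0 0 0 0" --pt "0.85 0 0 -3 0 0 0" --pt "0.85 0 0 -4 0 0 0" --pt "0.85 0 0 -4 0 0 0" --pt "0.85 0 0 0 0 0 0"

```text
time: 15.98
tool_pos: [0.5093, 0.3088, 0.2142]
orientation: [0.707, 0.708, 0.002, 0.001]
wrist_force: [-0.3, -0.0, -0.2]
finger_gap: 0.0724
```

```bash
cat >> h.py <<'E'
def stack(z,x=.5085,y=.3093):
    im=get_image("wrist"); P=cloud(im)
    print("rim",rim(P,x,y,z,.0265))
    Q=P.reshape(-1,3);Q=Q[np.isfinite(Q[:,2])&(abs(np.hypot(Q[:,0]-x,Q[:,1]-y)-.0265)<.004)&(abs(Q[:,2]-z)<.006)]
    A=np.c_[Q[:,:2]-[x,y],np.ones(len(Q))]; print("plane",np.linalg.lstsq(A,Q[:,2],rcond=None)[0])
    return im
E
python3 - <<'E'
from h import *
stack(.114); delta([.4354,.1335,.2])
E
```

```text
rim (array([0.5093, 0.3102]), 905, 'rms 0.0010 zmed 0.1136 arc 35')
plane [-0.00868712 -0.00196308  0.11288242]
t 16.02 pos [0.5086 0.3086 0.2118] F [-0.8  0.5 -0.2] gap 0.0724
turn deg [0.06 0.01 0.1 ]
shift cm [-17.5   -7.35   1.17]
```

Fine seated (rim 0.1136, expected 0.114). Next the coarse sieve.

Emit:
step_arm --pt "0.85 -3.5 -1.5 0 0 0 0" --pt "0.85 -4 -1.7 0 0 0 0" --pt "0.85 -4 -1.7 0 0 0 0" --pt "0.85 -4 -1.7 1 0 0 0" --pt "0.85 -2 -0.7 3 0 0 0" --pt "0.85 0 0 3 0 0 0" --pt "0.85 0 0 1 0 0 0" --pt "0.85 0 0 0 0 0 0"

```text
time: 17.02
tool_pos: [0.4304, 0.1266, 0.1212]
orientation: [0.706, 0.708, -0.005, -0.001]
wrist_force: [0.3, 0.1, 1.0]
finger_gap: 0.0724
```

Run:
```python
from h import *
im=get_image("wrist"); P=cloud(im)
print("coarse",rim(P,.4352,.133,.05,.0265))
delta([.4354,.1335,.034])
```

```text
coarse (array([0.4339, 0.1334]), 1158, 'rms 0.0011 zmed 0.0496 arc 35')
t 17.07 pos [0.4306 0.1268 0.1218] F [0.9 0.3 0.3] gap 0.0726
turn deg [-0.45  0.35  0.12]
shift cm [0.72 0.55 8.77]
```

Target (0.4342, 0.1334).

Emit:
step_arm --pt "0.85 0.6 0.3 2 -0.4 0.3 0.1" --pt "0.85 0.05 0.05 2 0 0 0" --pt "0.85 0 0 0.5 0 0 0" --pt "0.85 0 0 0 0 0 0"

```text
time: 17.58
tool_pos: [0.4366, 0.1356, 0.0805]
orientation: [0.706, 0.708, 0.002, 0.001]
wrist_force: [0.1, 1.0, 0.4]
finger_gap: 0.0726
```

Run:
```python
from h import *
delta([.4342,.1334,.034])
```

```text
t 17.57 pos [0.4366 0.1356 0.0805] F [0.1 1.  0.4] gap 0.0726
turn deg [ 0.29 -0.11  0.1 ]
shift cm [-0.23 -0.27  4.65]
```

Emit:
step_arm --pt "0.85 -0.2 -0.25 1.2 0.3 -0.1 0.1" --pt "0.85 0 0 1.2 0 0 0" --pt "0.85 0 0 1 0 0 0" --pt "0.85 0 0 0.5 0 0 0" --pt "0.85 0 0 0 0 0 0"

```text
time: 18.2
tool_pos: [0.4346, 0.1338, 0.0401]
orientation: [0.707, 0.707, 0.001, 0.0]
wrist_force: [0.2, 0.3, 0.2]
finger_gap: 0.0724
```

Run:
```python
from h import *
delta([.4342,.1334,.034])
```

```text
t 18.20 pos [0.4346 0.1338 0.0401] F [0.2 0.3 0.2] gap 0.0724
turn deg [ 0.05 -0.05 -0.  ]
shift cm [-0.04 -0.04  0.61]
```

Emit:
step_arm --pt "0.85 -0.04 -0.04 0.4 0 0 0" --pt "0.85 0 0 0.2 0 0 0" --pt "0.85 0 0 0 0 0 0" --pt "0 0 0 0 0 0 0" --pt "0 0 0 0 0 0 0" --pt "0 0 0 0 0 0 0" --pt "0 0 0 0 0 0 0" --pt "0 0 0 0 0 0 0"

```text
time: 19.2
tool_pos: [0.4349, 0.1335, 0.035]
orientation: [0.707, 0.707, 0.001, 0.001]
wrist_force: [-0.3, -0.1, -0.4]
finger_gap: 0.0557
```

Run:
```python
from h import *
delta([.509,.3095,.2])
```

```text
t 19.20 pos [0.4349 0.1335 0.035 ] F [-0.3 -0.1 -0.4] gap 0.0557
turn deg [ 0.16 -0.08  0.01]
shift cm [ 17.62   7.46 -16.45]
```

Emit:
step_arm --pt "0 0 0 -3 0 0 0" --pt "0 0 0 -4 0 0 0" --pt "0 0 0 -4 0 0 0" --pt "0 3 1.3 -4 0 0 0" --pt "0 4 1.7 -1 0 0 0" --pt "0 4 1.7 0 0 0 0" --pt "0 4 1.7 0 0 0 0" --pt "0 2 0.8 0 0 0 0" --pt "0 0.5 0.2 0 0 0 0" --pt "0 0 0 0 0 0 0"

```text
time: 20.45
tool_pos: [0.5069, 0.3128, 0.1904]
orientation: [0.708, 0.707, -0.005, -0.003]
wrist_force: [0.2, -0.1, -1.9]
finger_gap: 0.0562
```

Run:
```python
from h import *
delta([.5095,.3098,.143])
```

```text
t 20.45 pos [0.5069 0.3128 0.1904] F [ 0.2 -0.1 -1.9] gap 0.0562
turn deg [-0.67  0.16 -0.08]
shift cm [-0.29  0.32  4.74]
```

Emit:
step_arm --pt "0 -0.25 0.15 1 -0.6 0.1 -0.1" --pt "0 -0.05 0 0.9 -0.1 0 0" --pt "0 0 0 0.3 0 0 0" --pt "0 0 0 0 0 0 0"

```text
time: 20.95
tool_pos: [0.5077, 0.3074, 0.1668]
orientation: [0.707, 0.707, 0.0, 0.001]
wrist_force: [-0.4, -0.8, -2.1]
finger_gap: 0.0557
```

Run:
```python
from h import *
delta([.5095,.3098,.143])
im=get_image("wrist"); P=cloud(im)
p=sensors.state()["tool_pos"]
print("held",rim(P,p[0],p[1],p[2]+.015,.0265))
print("fine",rim(P,.509,.3098,.114,.0265))
```

```text
t 20.95 pos [0.5077 0.3074 0.1668] F [-0.4 -0.8 -2.1] gap 0.0557
turn deg [ 0.06  0.04 -0.05]
shift cm [0.24 0.18 2.38]
held (array([0.5069, 0.3075]), 3704, 'rms 0.0014 zmed 0.1813 arc 35')
fine (array([0.5097, 0.3097]), 529, 'rms 0.0009 zmed 0.1134 arc 16')
```

Emit:
step_arm --pt "0 0.22 0.23 0.5 0 0 0" --pt "0 0.05 0.05 0.5 0 0 0" --pt "0 0 0 0.3 0 0 0" --pt "0 0 0 0 0 0 0"

```text
time: 21.5
tool_pos: [0.511, 0.3106, 0.1534]
orientation: [0.707, 0.707, 0.001, 0.001]
wrist_force: [-0.6, -0.5, -3.1]
finger_gap: 0.0558
```

Run:
```python
from h import *
delta([.5101,.3098,.143])
```

```text
t 21.50 pos [0.511  0.3106 0.1534] F [-0.6 -0.5 -3.1] gap 0.0558
turn deg [ 0.09  0.   -0.05]
shift cm [-0.08 -0.09  1.04]
```

Emit:
step_arm --pt "0 -0.08 -0.08 0.4 0 0 0" --pt "0 0 0 0.4 0 0 0" --pt "0 0 0 0.4 0 0 0" --pt "0 0 0 0.15 0 0 0" --pt "0 0 0 0 0 0 0"

```text
time: 22.12
tool_pos: [0.5113, 0.3101, 0.1431]
orientation: [0.707, 0.707, 0.003, 0.002]
wrist_force: [-0.4, -0.6, -2.6]
finger_gap: 0.0559
```

Run:
```python
from h import *
delta([.5101,.3098,.143])
```

```text
t 22.12 pos [0.5113 0.3101 0.1431] F [-0.4 -0.6 -2.6] gap 0.0559
turn deg [ 0.37 -0.11 -0.02]
shift cm [-0.03 -0.12  0.01]
```

Emit:
step_arm --pt "0 0 -0.05 0.1 0 0 0" --pt "0.85 0 0 0 0 0 0" --pt "0.85 0 0 0 0 0 0" --pt "0.85 0 0 0 0 0 0" --pt "0.85 0 0 0 0 0 0" --pt "0.85 0 0 -3 0 0 0" --pt "0.85 0 0 -4 0 0 0" --pt "0.85 0 0 -4 0 0 0" --pt "0.85 0 0 0 0 0 0"

```text
time: 23.25
tool_pos: [0.5102, 0.3096, 0.2542]
orientation: [0.707, 0.707, 0.002, 0.002]
wrist_force: [-0.2, -0.3, -0.9]
finger_gap: 0.0725
```

Run:
```python
from h import *
stack(.158,.51,.31); delta([.431,.0033,.2])
```

```text
rim (array([0.5108, 0.3106]), 933, 'rms 0.0010 zmed 0.1575 arc 35')
plane [-0.00786388  0.00213745  0.15691983]
t 23.30 pos [0.5095 0.3095 0.2517] F [-0.2  0.3 -0.2] gap 0.0726
turn deg [ 0.17  0.06 -0.02]
shift cm [-30.62  -7.85   5.18]
```

Coarse seated (rim 0.1575, expected 0.158). Now the lid.

Emit:
step_arm --pt "0.55 -3.5 -0.9 0 0 0 0" --pt "0.55 -5 -1.3 0 0 0 0" --pt "0.55 -5 -1.3 0 0 0 0" --pt "0.55 -5 -1.3 0 0 0 0" --pt "0.55 -5 -1.3 0 0 0 0" --pt "0.55 -4.5 -1.2 2 0 0 0" --pt "0.55 -1.5 -0.4 4 0 0 0" --pt "0.55 0 0 4 0 0 0" --pt "0.55 0 0 3 0 0 0" --pt "0.55 0 0 0 0 0 0"

```text
time: 24.55
tool_pos: [0.4243, 0.0035, 0.1066]
orientation: [0.707, 0.707, -0.007, -0.001]
wrist_force: [-0.4, -1.2, 0.9]
finger_gap: 0.0472
```

```bash
cat >> h.py <<'E'
def lid(z0,x,y):
    im=get_image("wrist"); A=cloud(im)
    Q=A.reshape(-1,3);Q=Q[np.isfinite(Q[:,2])&(np.hypot(Q[:,0]-x,Q[:,1]-y)<.034)]-[0,0,z0]
    K=Q[(Q[:,2]>.035)&(Q[:,2]<.045)&(np.hypot(Q[:,0]-x,Q[:,1]-y)<.016)].astype(np.float32); D=Q[(Q[:,2]>.008)&(Q[:,2]<.016)].astype(np.float32)
    for n,S in(("knob",K),("disc",D)):
        if len(S): print(n,len(S),cv2.minEnclosingCircle(S[:,:2].copy()),"z",np.median(S[:,2]))
    B=np.c_[D[:,:2]-[x,y],np.ones(len(D))]; print("plane",np.linalg.lstsq(B,D[:,2],rcond=None)[0])
    return im
E
python3 - <<'E'
from h import *
delta([.431,.0033,.031]); im=lid(0,.431,.0033)
E
```

```text
t 24.55 pos [0.4243 0.0035 0.1066] F [-0.4 -1.2  0.9] gap 0.0472
turn deg [-0.64  0.43 -0.03]
shift cm [0.03 0.75 7.55]
knob 688 ((0.43067634105682373, 0.0034989092964679003), 0.011194095015525818) z 0.039819457
disc 2620 ((0.43071800470352173, 0.003307365346699953), 0.028143949806690216) z 0.011910856
plane [0.00642857 0.00033498 0.01190793]
```

Emit:
step_arm --pt "0.55 0 0.5 2 -0.6 0.4 0" --pt "0.55 0 0.1 1.5 0 0 0" --pt "0.55 0 0 0.5 0 0 0" --pt "0.55 0 0 0 0 0 0"

```text
time: 25.1
tool_pos: [0.4338, 0.0044, 0.072]
orientation: [0.707, 0.707, 0.003, 0.003]
wrist_force: [-0.4, -0.7, 0.9]
finger_gap: 0.0468
```

Run:
```python
from h import *
delta([.4307,.0034,.031])
```

```text
t 25.10 pos [0.4338 0.0044 0.072 ] F [-0.4 -0.7  0.9] gap 0.0468
turn deg [ 0.48 -0.04  0.06]
shift cm [-0.11 -0.34  4.1 ]
```

Emit:
step_arm --pt "0.55 -0.1 -0.25 1.2 0.4 0 0" --pt "0.55 0 0 1.2 0.1 0 0" --pt "0.55 0 0 0.6 0 0 0" --pt "0.55 0 0 0.2 0 0 0" --pt "0.55 0 0 0 0 0 0"

```text
time: 25.72
tool_pos: [0.4316, 0.0036, 0.0387]
orientation: [0.707, 0.708, 0.0, -0.0]
wrist_force: [-0.1, 0.2, -0.0]
finger_gap: 0.0466
```

Run:
```python
from h import *
delta([.4307,.0034,.031])
```

```text
t 25.73 pos [0.4316 0.0036 0.0387] F [-0.1  0.2 -0. ] gap 0.0466
turn deg [-0.   -0.04  0.07]
shift cm [-0.02 -0.09  0.77]
```

Emit:
step_arm --pt "0.55 0 -0.08 0.5 0 0 0" --pt "0.55 0 -0.03 0.25 0 0 0" --pt "0.55 0 0 0 0 0 0" --pt "0 0 0 0 0 0 0" --pt "0 0 0 0 0 0 0" --pt "0 0 0 0 0 0 0" --pt "0 0 0 0 0 0 0" --pt "0 0 0 0 0 0 0"

```text
time: 26.72
tool_pos: [0.431, 0.0037, 0.0315]
orientation: [0.707, 0.708, 0.001, 0.0]
wrist_force: [0.3, -0.2, -0.4]
finger_gap: 0.0206
```

Run:
```python
from h import *
delta([.511,.3102,.24])
```

```text
t 26.73 pos [0.431  0.0037 0.0315] F [ 0.3 -0.2 -0.4] gap 0.0206
turn deg [ 0.09 -0.08  0.07]
shift cm [ 30.66   8.07 -20.79]
```

Emit:
step_arm --pt "0 0 0 -3 0 0 0" --pt "0 0 0 -4.5 0 0 0" --pt "0 0 0 -4.5 0 0 0" --pt "0 1 0.3 -4.5 0 0 0" --pt "0 4 1 -3 0 0 0" --pt "0 4.8 1.2 -0.5 0 0 0" --pt "0 4.8 1.3 0 0 0 0" --pt "0 4.8 1.3 0 0 0 0" --pt "0 4.8 1.3 0 0 0 0" --pt "0 4 1.1 0 0 0 0" --pt "0 2 0.5 0 0 0 0" --pt "0 0 0 0 0 0 0"

```text
time: 28.22
tool_pos: [0.5104, 0.3154, 0.2318]
orientation: [0.707, 0.707, -0.003, -0.003]
wrist_force: [0.7, -1.1, -1.7]
finger_gap: 0.0209
```

Run:
```python
from h import *
delta([.511,.3102,.1835])
```

```text
t 28.23 pos [0.5104 0.3154 0.2318] F [ 0.7 -1.1 -1.7] gap 0.0209
turn deg [-0.47  0.03 -0.03]
shift cm [-0.52  0.1   4.83]
```

Emit:
step_arm --pt "0 -0.45 0 1 -0.4 0 0" --pt "0 -0.05 0 0.9 -0.1 0 0" --pt "0 0 0 0.3 0 0 0" --pt "0 0 0 0 0 0 0"

```text
time: 28.72
tool_pos: [0.5098, 0.3078, 0.2076]
orientation: [0.708, 0.706, -0.0, 0.0]
wrist_force: [1.8, -0.9, -1.3]
finger_gap: 0.0204
```

Run:
```python
from h import *
delta([.511,.3102,.1835]); p=sensors.state()["tool_pos"]
im=lid(p[2]-.0315,p[0],p[1]); save(im,"pics/w3.png",(160,60,480,300),2)
print(rim(cloud(im),.5108,.3102,.158,.0265))
```

```text
t 28.73 pos [0.5098 0.3078 0.2076] F [ 1.8 -0.9 -1.3] gap 0.0204
turn deg [ 0.    0.06 -0.12]
shift cm [0.24 0.12 2.41]
knob 1659 ((0.5089921355247498, 0.3077974319458008), 0.01547253504395485) z 0.03973167
disc 3178 ((0.5095533728599548, 0.30828481912612915), 0.028141669929027557) z 0.011852505
plane [ 0.03171305 -0.00204663  0.01226194]
(array([0.5112, 0.3101]), 567, 'rms 0.0009 zmed 0.1575 arc 16')
```

View pics/w3.png

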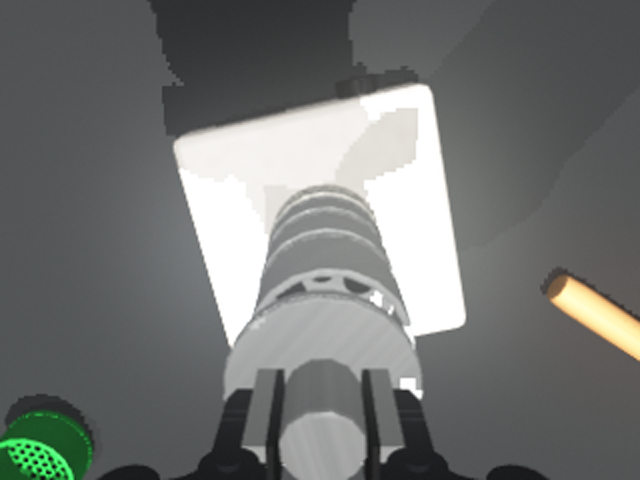

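Lid in the jaws above the evenly stacked pieces (crop: lid ~(322,360), coarse rim ~(330,290)).

Emit:
step_arm --pt "0 0.22 0.13 0.5 0 0.1 -0.1" --pt "0 0.03 0.03 0.5 0 0 0" --pt "0 0 0 0.3 0 0 0" --pt "0 0 0 0 0 0 0"

```text
time: 29.28
tool_pos: [0.5118, 0.3107, 0.1945]
orientation: [0.707, 0.707, 0.001, -0.0]
wrist_force: [0.6, 0.1, -0.9]
finger_gap: 0.0206
```

Run:
```python
from h import *
delta([.5114,.31,.1835])
```

```text
t 29.27 pos [0.5118 0.3107 0.1945] F [ 0.6  0.1 -0.9] gap 0.0206
turn deg [ 0.05 -0.09 -0.02]
shift cm [-0.07 -0.04  1.1 ]
```

Emit:
step_arm --pt "0 -0.07 -0.04 0.4 0 0 0" --pt "0 0 0 0.4 0 0 0" --pt "0 0 0 0.4 0 0 0" --pt "0 0 0 0.2 0 0 0" --pt "0 0 0 0 0 0 0"

```text
time: 29.9
tool_pos: [0.5125, 0.3102, 0.1839]
orientation: [0.707, 0.707, 0.004, 0.001]
wrist_force: [-0.6, -0.8, -2.0]
finger_gap: 0.0204
```

Run:
```python
from h import *
delta([.5114,.31,.1835])
```

```text
t 29.90 pos [0.5125 0.3102 0.1839] F [-0.6 -0.8 -2. ] gap 0.0204
turn deg [ 0.36 -0.22  0.01]
shift cm [-0.02 -0.11  0.04]
```

Emit:
step_arm --pt "0 0 -0.05 0.1 0 0 0" --pt "0.6 0 0 0 0 0 0" --pt "0.6 0 0 0 0 0 0" --pt "0.6 0 0 0 0 0 0" --pt "0.6 0 0 0 0 0 0" --pt "0.6 0 0 -2 0 0 0" --pt "0.6 0 0 -3 0 0 0" --pt "0.6 0 0 -4 0 0 0" --pt "0.6 0 0 -2 0 0 0" --pt "0.6 0 0 0 0 0 0"

```text
time: 31.15
tool_pos: [0.5119, 0.3092, 0.3023]
orientation: [0.707, 0.707, 0.006, 0.002]
wrist_force: [-0.0, 0.1, -0.3]
finger_gap: 0.0514
```

Run:
```python
from h import *
delta()
im=lid(.152,.5114,.31)
s=get_image("side"); save(s,"pics/s4.png",(200,60,360,200),4)
```

```text
t 31.15 pos [0.5119 0.3092 0.3023] F [-0.   0.1 -0.3] gap 0.0514
turn deg [ 0.64 -0.33 -0.01]
knob 504 ((0.5124796628952026, 0.3108277916908264), 0.011086346581578255) z 0.039761063
disc 2068 ((0.512495219707489, 0.3110232353210449), 0.028178706765174866) z 0.011861818
plane [0.00628311 0.00298954 0.01184993]
```

View pics/s4.png

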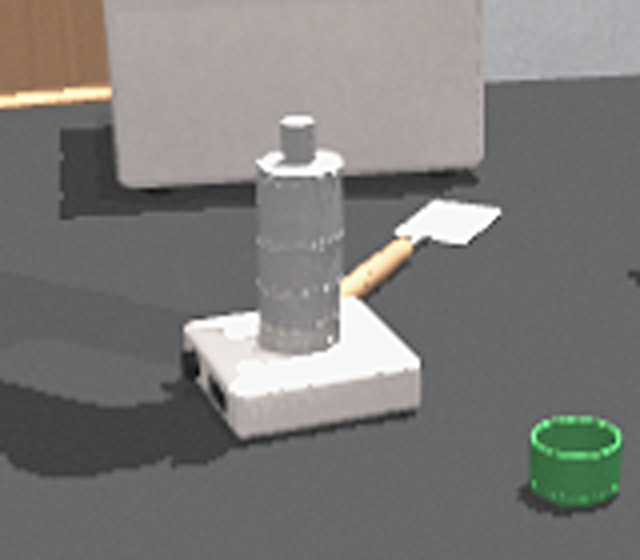

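The stack is straight and closed at all joints, the lid is level at the expected height, and the gripper is clear.

```bash
python3 -c "
from h import *
print(workorder.finish_job())"
```

```text
the job is handed in; nothing more can be done
None
```

The finished stack is on the shaker, built in order: pan, fine sieve, coarse sieve, lid. I let go of it and handed the job in at about 31 s; the hand-in gave no verdict.

| Piece | Measured height (m) | Expected (m) | Tilt of the fitted plane (rad) |
|---|---|---|---|
| Pan, rim | 0.0815 | 0.082 | about 0.011 |
| Fine sieve, rim | 0.1136 | 0.114 | about 0.009 |
| Coarse sieve, rim | 0.1575 | 0.158 | about 0.008 |
| Lid, disc top | 0.1639 | 0.164 | about 0.007 |

- **Alignment:** each piece measured within about 2 mm of the axis of the one below. The lid sits roughly 5 mm in x and 2–3 mm in y off the collar's axis, because those small offsets added up.
- **Final look:** the side picture showed a straight stack with no gap at any joint. The gripper stood about 12 cm above the height where it released the lid, with no wrist force.
- **Disagreements:** the top and wrist cameras differed by 1–2 mm in y. One plane fit of the lid while held read 0.03 rad, probably from finger points mixed in, since it read level after release. The arm also missed commanded shifts by several millimetres at times, so I corrected before each grasp and placing.
- **Other items:** the beaker, jar, stopper, mortar and the blue and green look-alikes were not handled. I did not re-measure their positions at the end.

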